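# Third hand for closing a culture jar

## Task

Set the loose metal lid on the open culture jar so that it sits centred and level on the soft seal, with its two forked ears over the jar's two clamp bolts, then push it straight down until the seal carries a steady 10 N or so (lid's weight included; that squeezes the seal by about 10 mm), without ramming it. Keep the push steady for at least three seconds and finish while still holding the lid pressed down, because a colleague will now swing up and tighten the clamps: do not let go. Leave the bottle, the sample jar and the slide box where they stand.

Things in the scene. Friction and masses are not known exactly. Their poses are not given: they have to be found in the camera images.
- lid_grip (a point): centre of the black bar handle (70 mm long along x, 20 mm wide along y, 25 mm high, on two posts) on the loose lid. 50 mm above the foot of the lid's spigot (so at height 50 mm at the start, the lid lying on the bench on its spigot), 40 mm above the disc's underside, 32 mm above its upper face. z is up, out of the lid; half a turn is the same.
- lid: the loose lid: dark grey metal disc 132 mm across, 8 mm thick, 0.16 to 0.25 kg; under it a round spigot 81 mm across, 10 mm deep, that drops into the seal ring. Two forked ears (30 mm wide, 12 mm slot) at +x and -x reach 92 mm from the centre, at the disc's level, in line with the handle. Origin: centre of the spigot's foot. Either way round will do.
- jar: the open culture jar, fixed to the bench: grey base 156 mm across, clear wall 124 mm, aluminium collar 132 mm across with its upper edge 100 mm above the bench. Origin: centre of its underside, z up. Two clamp bolts hang open at its +x and -x sides, on brackets that reach 90 mm from the axis (bolts 96 mm), below the collar's edge.
- seal_top (a point): centre of the upper face of the jar's soft black seal ring (112 mm outside, 90 mm inside diameter), which stands 20 mm proud of the collar: 120 mm above the bench when free, lower when squeezed. The lid's disc rests on it, the spigot inside it with 4.5 mm play all round.
- seal (a joint): how far the seal is squeezed straight down, in m: 0 free, 0.017 at its hard stop. It acts as a spring of 1 N per mm (10 N at 0.010) and comes back up when let go. The lid's weight alone squeezes it about 2 mm.
- amber: bystander: amber glass bottle, 72 mm across, 170 mm high; origin at the centre of its underside.
- sample: bystander: clear sample jar with a screw cap, 60 mm across, 85 mm high; origin at the centre of its underside.
- slidebox: bystander: wooden box for slides, 85 x 70 x 32 mm; origin at the centre of its underside.
There are look-alikes about, which are no part of the job. Of the things that look like the jar, take the one that is farthest from the robot's base at the start. Of the things that look like the lid, the middle-sized one is meant.

How it is judged:
By the outcome, as a careful person would: the job done as asked, in the order asked, and still so for the second after the job is handed in, while the arm keeps its last pose, push and grip.
It also fails if it takes over 50 s, if anything falls off the work surface, if the arm or the gripper's body presses on something with over 40 N, if the wrist force passes 120 N, or if a joint passes its speed limit or range.

## Robot

A 7-joint arm with a two-finger parallel gripper is mounted at the origin on the work surface. World frame = base frame: x ahead of the robot, y to its left, z up, the work surface at z = 0. Lengths are in mm, angles in degrees, forces in N, time in s.
With the tool pointing down it reaches from about 350 to 775 mm from the base axis. Payload 3.1 kg.
Tool frame: the origin (TCP) lies between the finger pads; the fingertips stand ahead of it and the grasp point (between the pads) is the TCP (tip_extent is the z of the fingertips in the tool frame, in mm); z points along the fingers, y is the line along which they close (so a half turn about z gives the same grasp; the last joint's range is limited). The gripper opens to 85 mm and grips with 20 to 120 N. Pads are 22 mm wide; open, the fingers measure 114 mm over their backs; the gripper's body (76 mm by 85 mm) begins 54 mm behind the grasp point. The pads swing forward as they close: fully open they stand 13 mm farther back than shut.
Start: joints at [72.554, 17.813, 0.802, 86.603, -0.252, 75.585, -1.558], TCP at [142.915, -531.124, 250.304] pointing down, gripper open.
Joint ranges: [-154.91, 154.91], [-16.99, 109.72], [-72.82, 74.43], [7.12, 147.25], [-82.49, 262.49], [11.32, 116.49], [-174.64, 174.64]. Speed limits (degrees/s): [159.86, 159.86, 180, 180, 180, 180, 180].

## Interface

Orientations are given as [roll, pitch, yaw] about the fixed x, y, z axes, in that order (R = Rz(yaw) Ry(pitch) Rx(roll)).
In Python, from plant import * gives the robot as it stands.
- The arm moves only by the tool apply_moves, never from a script. Its arguments are lists of equal length, an entry for each row: "delta_pos": the shift along the world's x, y, z in m, a list of three; "turn": the turn, a rotation vector about the world's x, y, z in degrees, a list of three; "gripper": the gripper command: -1 is shut, 1 is fully open, values between are in proportion. A call has 1 to 20 rows; each row is the pose to reach, as a shift and turn from the pose commanded when the call began; what a row does not reach only later rows make up. A row lasts 1/12 s, in which the tool goes at most 41.7 mm and 7.16 degrees, less where a joint would pass 70% of its speed; a pose out of reach is approached as far as the arm can. A call with a gripper value outside its range is refused whole. The fingers move at their own pace and stop on an object; "newtons" is the grip in N (left out, the last holds). Time passes only in rows, so rows that repeat a pose let the fingers close. It gives the time, the measured TCP pose, the force, the opening and the grip force at its end, in the units of the state.
- get_state(): the state, without advancing time (a new reading comes with each control period).
- capture(name): name is "side" or "top" or "wrist"; returns a dict with "frame" (384x512x3 uint8, blue, green, red), "fx", "fy", "cx", "cy" (pixels), "extrinsics" (4x4, takes a point from camera to world coordinates). Camera axes: x right, y up, looking along -z (the intrinsics and any distortion apply to the point x, -y, -z); pixel columns grow to the right and rows downward; lengths in mm; the calibration is good to about 2 mm. The wrist camera is an equidistant fisheye: a pixel r from the principal point sees the ray r / f radians off the axis. A picture is of the moment at which its call begins. There is no depth.
- sign_off(): hands the job in; it is judged then, once.
The state is a dict: "clock": time; "joints": joint angles; "joint_vel": joint speeds; "tau": joint torques, N m; "tcp_pos": TCP position; "orientation": TCP orientation; "ft_force": force on the tool from outside, world axes, zero at the start; "torque": the same for the moment, N m; "width": finger opening in mm; "gripper_force": force on a finger pad.
Only numpy, scipy, OpenCV 4.12 (cv2) and the standard library are available. Lean on these libraries where they do the work, as an engineer would, in place of code of your own. Each camera call takes 0.05 s, during which the arm holds its last target. There are 200 camera calls.

## Working session

There is one attempt and no reset: what is moved stays moved. The work goes in short steps, Python scripts to look and compute and a tool call to move; the robot and the scene stay as the last step left them, time stands still between calls to the robot, and variables do not carry over. Pictures are saved under pics/ and viewed, at most 10 in all, crops included, and the job is handed in when it is done.

Besides the shell and the picture viewer there is one more tool, called by a JSON object that holds its "method" and its "body", one argument or row to a line. apply_moves: Moves the arm, as the interface text tells. Its arguments: {"type":"object","properties":{"delta_pos":{"type":"array","items":{"type":"array","items":{"type":"number"}}},"turn":{"type":"array","items":{"type":"array","items":{"type":"number"}}},"gripper":{"type":"array","items":{"type":"number"}},"newtons":{"type":"number"}},"required":["delta_pos","turn","gripper"]}

```bash
mkdir -p pics
cat > h.py <<'E'
from plant import *
import numpy as np, cv2
def snap(n,f):
    c=capture(n); cv2.imwrite('pics/'+f+'.png',c['frame'])
    np.savez('pics/'+f+'.npz',**{k:c[k] for k in c}); return c
def load(f): return np.load('pics/'+f+'.npz')
def ray(c,u,v,wrist=False):
    x=(u-c['cx'])/c['fx']; y=(v-c['cy'])/c['fy']
    if wrist:
        r=np.hypot(x,y); s=np.sin(r)/r if r>1e-9 else 1; d=np.array([x*s,-y*s,-np.cos(r)])
    else: d=np.array([x,-y,-1.])
    E=c['extrinsics']; return E[:3,3],E[:3,:3]@d
def atz(c,u,v,z,wrist=False):
    o,d=ray(c,u,v,wrist); return (o+d*(z-o[2])/d[2]).round(1)
E
python3 - <<'E'
from h import *
s=get_state();print({k:np.round(v,2).tolist() for k,v in s.items()})
for n in('top','side'):
    c=snap(n,n+'0');print(n,[k for k in c],c['fx'],c['cx'],c['cy'],np.round(c['extrinsics'],2).tolist())
a=[cv2.imread(f'pics/{n}0.png') for n in('top','side')]
cv2.imwrite('pics/t0.png',cv2.resize(a[0],(800,600),interpolation=cv2.INTER_CUBIC))
cv2.imwrite('pics/s0.png',cv2.resize(a[1],(800,600),interpolation=cv2.INTER_CUBIC))
E
```

```text
{'clock': 0.0, 'joints': [72.55, 17.86, 0.8, 86.69, -0.25, 75.58, -1.56], 'joint_vel': [0.03, 0.06, 0.03, -0.01, -0.02, -0.03, 0.01], 'tau': [0.0, -37.99, 0.15, -23.06, 0.01, 0.01, -0.0], 'tcp_pos': [142.74, -530.46, 249.23], 'orientation': [-179.87, 0.0, 15.06], 'ft_force': [-0.37, -0.54, 0.62], 'torque': [-0.01, -0.01, 0.0], 'gripper_force': 0.0, 'width': 85.56}
top ['frame', 'fx', 'fy', 'cx', 'cy', 'extrinsics'] 394.84030341094973 259.5024351005377 194.29585360597022 [[-0.15, 0.96, -0.22, 327.13], [-0.99, -0.15, 0.04, -72.5], [0.0, 0.22, 0.98, 1027.11], [0.0, 0.0, 0.0, 1.0]]
side ['frame', 'fx', 'fy', 'cx', 'cy', 'extrinsics'] 440.9608602713738 254.5583928487743 193.27730172977573 [[-0.83, 0.4, -0.39, 91.32], [-0.56, -0.59, 0.58, 559.21], [0.0, 0.7, 0.72, 932.42], [0.0, 0.0, 0.0, 1.0]]
```

View pics/t0.png

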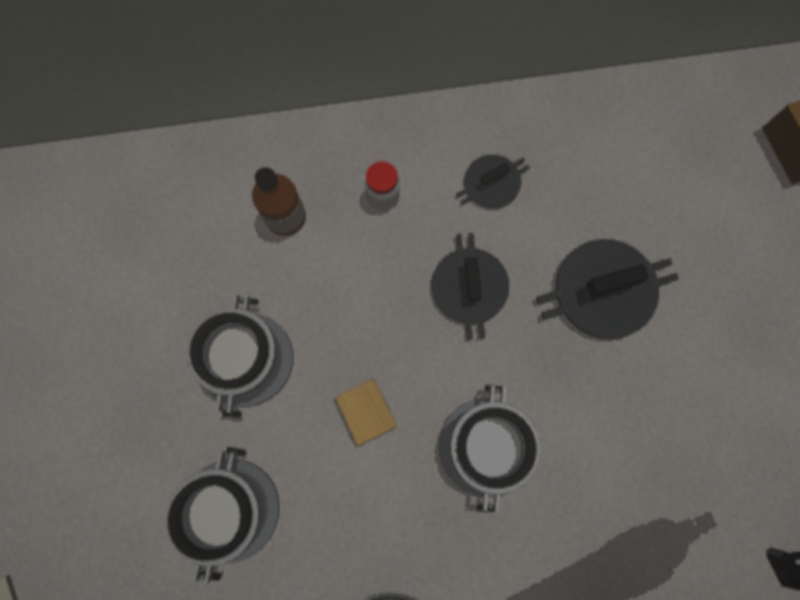

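View pics/s0.png

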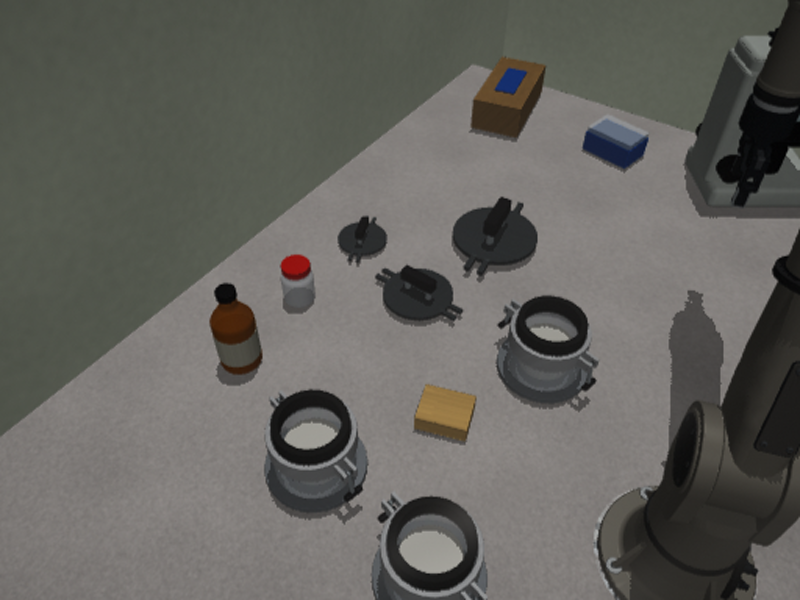

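Top view (800x600 scale): lids are small (492,181), middle (470,286) and large (607,288). Jars are A (232,350), B (213,517) and C (495,447). Next I compute positions, reach and sizes.

Run:
```python
from h import *
c=load('top0');s=load('side0');k=.64
P=lambda c,u,v,z:atz(c,u*k,v*k,z)
for n,u,v in(('A',232,350),('B',213,517),('C',495,447)):
    p=P(c,u,v,120);print(n,p,np.hypot(*p[:2]))
for n,u,v in(('A',310,425),('B',432,537),('C',550,325)): print(n,'side',P(s,u,v,120)) 
for n,l,r in(('small',463,521),('mid',431,509),('big',555,659)):
    a=P(c,l,{'small':181,'mid':286,'big':288}[n],18);b=P(c,r,{'small':181,'mid':286,'big':288}[n],18);print(n,(a+b)/2,np.linalg.norm(a-b))
print('mid handle ends',P(c,471,259,62),P(c,473,302,62),'ears',P(c,465,238,14),P(c,475,337,14))
print('side handle ends',P(s,402,270,62),P(s,436,287,62),'ears',P(s,380,275,14),P(s,458,316,14))
print('jarA bolts',P(c,247,303,85),P(c,230,412,85))
im=cv2.imread('pics/top0.png');a=im[175:275,110:215];b=im[140:225,265:335]
sd=cv2.imread('pics/side0.png');d=sd[235:335,160:245]
cat=[cv2.resize(x,(int(x.shape[1]*400/x.shape[0]*.65),260),interpolation=cv2.INTER_CUBIC) for x in(a,b,d)]
cv2.imwrite('pics/crop1.png',cv2.convertScaleAbs(np.hstack(cat),alpha=1.8))
print([x.shape for x in cat])
```

```text
A [496.1 156.9 120. ] 520.3199208179522
B [265.5 204.1 120. ] 334.8836514373313
C [ 300.1 -202.8  120. ] 362.19863334916107
A side [498.1 171.2 120. ]
B side [269.4 214.5 120. ]
C side [ 302.  -191.6  120. ]
small [ 745.45 -294.7    18.  ] 101.92472712742479
mid [ 563.8  -223.65   18.  ] 131.76589088227652
big [ 526. -452.   18.] 175.9614730558937
mid handle ends [ 598.  -226.5   62. ] [ 526.7 -217.3   62. ] ears [ 650.2 -230.5   14. ] [ 477.3 -217.4   14. ]
side handle ends [ 602.4 -216.6   62. ] [ 526.9 -214.    62. ] ears [ 657.8 -223.7   14. ] [ 478.  -215.2   14. ]
jarA bolts [573. 136.  85.] [409.3 177.1  85. ]
[(260, 273, 3), (260, 214, 3), (260, 221, 3)]
```

View pics/crop1.png

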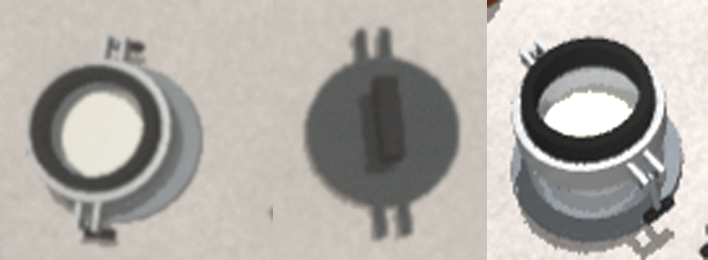

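Jar A is the farthest (520 mm from the base, yaw about -14°), and the middle lid measures 132 mm across, as it should. Now I move above the lid for a wrist look.

{"method": "apply_moves", "body": {
  "delta_pos": [
    [0.015, 0.011, 0],
    [0.04, 0.03, 0],
    [0.07, 0.05, 0],
    [0.1, 0.073, 0],
    [0.13, 0.095, 0],
    [0.16, 0.117, 0],
    [0.19, 0.139, 0],
    [0.22, 0.16, 0],
    [0.25, 0.182, 0],
    [0.28, 0.204, 0],
    [0.31, 0.226, 0],
    [0.34, 0.248, 0],
    [0.37, 0.27, 0],
    [0.395, 0.29, 0],
    [0.412, 0.302, 0],
    [0.42, 0.308, 0],
    [0.42, 0.308, 0],
    [0.42, 0.308, 0],
    [0.42, 0.308, 0]
  ],
  "turn": [
    [0, 0, -1],
    [0, 0, -3],
    [0, 0, -5],
    [0, 0, -7],
    [0, 0, -9],
    [0, 0, -11],
    [0, 0, -13],
    [0, 0, -15],
    [0, 0, -17],
    [0, 0, -19],
    [0, 0, -20],
    [0, 0, -21],
    [0, 0, -21],
    [0, 0, -21],
    [0, 0, -21],
    [0, 0, -21],
    [0, 0, -21],
    [0, 0, -21],
    [0, 0, -21]
  ],
  "gripper": [1, 1, 1, 1, 1, 1, 1, 1, 1, 1, 1, 1, 1, 1, 1, 1, 1, 1, 1]
}}

```text
clock: 1.68
tcp_pos: [561.2, -225.6, 250.1]
orientation: [179.9, 0.1, -6.1]
ft_force: [0.0, 0.1, 0.4]
width: 85.3
gripper_force: 0.0
```

Run:
```python
from h import *
s=get_state();print({k:np.round(s[k],2).tolist() for k in('clock','tcp_pos','orientation','joints')})
c=snap('wrist','w1');print(c['fx'],c['cx'],c['cy'],np.round(c['extrinsics'],2).tolist())
cv2.imwrite('pics/w1b.png',cv2.convertScaleAbs(cv2.resize(c['frame'],(800,600),interpolation=cv2.INTER_CUBIC),alpha=1.5))
```

```text
{'clock': 1.68, 'tcp_pos': [561.19, -225.65, 250.11], 'orientation': [179.89, 0.1, -6.14], 'joints': [27.92, 24.97, -11.51, 76.9, 5.06, 78.69, -79.68]}
297.3186396354542 252.79196876587363 189.0088486923145 [[-0.11, 0.94, 0.32, 643.33], [-0.99, -0.1, -0.03, -234.08], [0.0, -0.32, 0.95, 372.96], [0.0, 0.0, 0.0, 1.0]]
```

View pics/w1b.png

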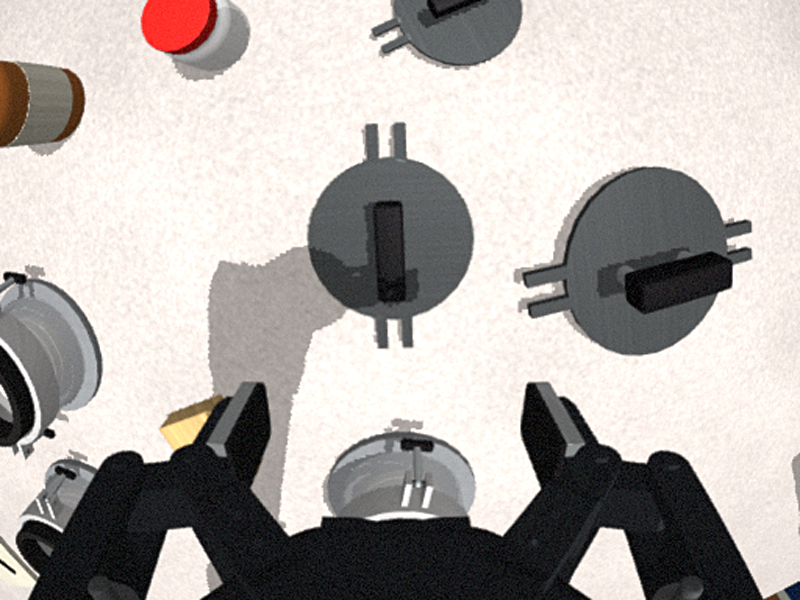

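The wrist view shows the middle lid's disc at (390,238). Its handle's top face runs from (388,203) to (392,299), with ear slots at (385,140) and (394,335).

Run:
```python
from h import *
c=load('w1');k=.64
P=lambda u,v,z:atz(c,u*k,v*k,z,True)
a,b=P(388,202.5,62.5),P(392.5,299,62.5);print('handle',a,b,(a+b)/2,np.linalg.norm(a-b),np.degrees(np.arctan2(*(a-b)[1::-1])))
a,b=P(385.5,124,18),P(394,347,18);print('ears',a,b,(a+b)/2,np.linalg.norm(a-b),np.degrees(np.arctan2(*(a-b)[1::-1])))
a,b=P(308,238,18),P(473,238,18);print('disc',(a+b)/2,np.linalg.norm(a-b))
a,b=P(390,158,18),P(390,318,18);print('disc',(a+b)/2,np.linalg.norm(a-b))
```

```text
handle [ 603.8 -225.6   62.5] [ 535.5 -221.    62.5] [ 569.65 -223.3    62.5 ] 68.45472956633452 -3.853047761579809
ears [ 658.2 -229.2   18. ] [ 477.2 -215.7   18. ] [ 567.7  -222.45   18.  ] 181.50275480003057 -4.265544053520506
disc [ 570.65 -223.1    18.  ] 129.79017682398003
disc [ 567.9 -222.5   18. ] 129.00620140132798
```

```bash
python3 -c "
from plant import *
import plant
print(globals().get('tip_extent'),[n for n in dir(plant) if n[0]!='_'][:40])"
```

```text
19.0 ['PlanningError', 'capture', 'get_state', 'sign_off', 'tip_extent']
```

{"method": "apply_moves", "body": {
  "delta_pos": [
    [0.006, 0.001, -0.01],
    [0.006, 0.001, -0.035],
    [0.006, 0.001, -0.065],
    [0.006, 0.001, -0.095],
    [0.006, 0.001, -0.12],
    [0.006, 0.001, -0.135],
    [0.006, 0.001, -0.145],
    [0.006, 0.001, -0.15],
    [0.006, 0.001, -0.15],
    [0.006, 0.001, -0.15]
  ],
  "turn": [
    [0, 0, 1.7],
    [0, 0, 1.7],
    [0, 0, 1.7],
    [0, 0, 1.7],
    [0, 0, 1.7],
    [0, 0, 1.7],
    [0, 0, 1.7],
    [0, 0, 1.7],
    [0, 0, 1.7],
    [0, 0, 1.7]
  ],
  "gripper": [1, 1, 1, 1, 1, 1, 1, 1, 1, 1]
}}

```text
clock: 2.57
tcp_pos: [569.5, -222.6, 101.1]
orientation: [180.0, -0.1, -4.3]
ft_force: [0.3, -0.4, 0.6]
width: 85.7
gripper_force: 0.0
```

Run:
```python
from h import *
s=get_state();print({k:np.round(s[k],2).tolist() for k in('clock','tcp_pos','orientation','ft_force')})
c=snap('wrist','w2');print(np.round(c['extrinsics'],2).tolist())
cv2.imwrite('pics/w2b.png',cv2.convertScaleAbs(cv2.resize(c['frame'],(800,600),interpolation=cv2.INTER_CUBIC),alpha=1.8))
```

```text
{'clock': 2.57, 'tcp_pos': [569.5, -222.64, 101.13], 'orientation': [179.97, -0.09, -4.25], 'ft_force': [0.27, -0.43, 0.6]}
[[-0.08, 0.94, 0.32, 651.44], [-1.0, -0.07, -0.02, -228.53], [0.0, -0.32, 0.95, 224.24], [0.0, 0.0, 0.0, 1.0]]
```

View pics/w2b.png

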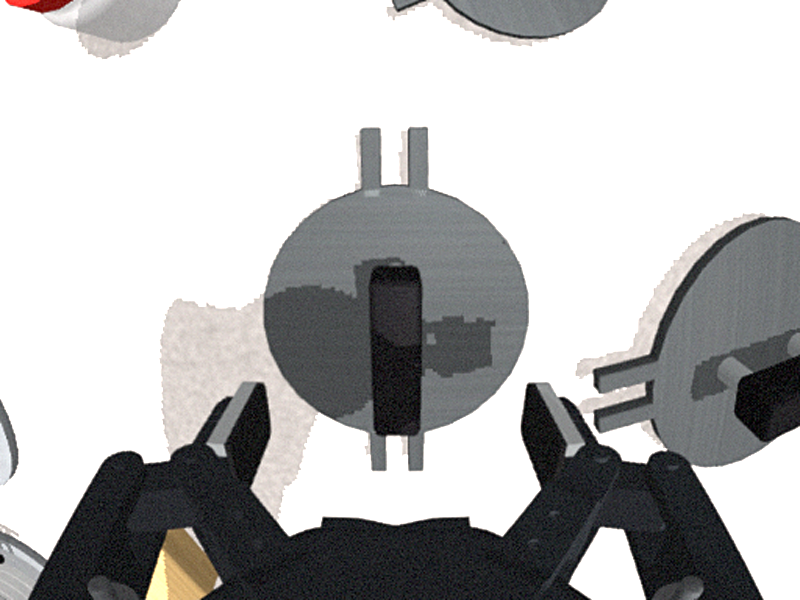

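The view is aligned: the handle's top face runs from (395,267) to (396,435), centred between the pads. I descend to z≈50 and grip.

{"method": "apply_moves", "body": {
  "delta_pos": [
    [0, 0, -0.012],
    [0, 0, -0.03],
    [0, 0, -0.043],
    [0, 0, -0.05],
    [0, 0, -0.05],
    [0, 0, -0.05],
    [0, 0, -0.05],
    [0, 0, -0.05],
    [0, 0, -0.05],
    [0, 0, -0.05],
    [0, 0, -0.05],
    [0, 0, -0.05],
    [0, 0, -0.05],
    [0, 0, -0.05],
    [0, 0, -0.05],
    [0, 0, -0.05],
    [0, 0, -0.05],
    [0, 0, -0.05]
  ],
  "turn": [
    [0, 0, 0],
    [0, 0, 0],
    [0, 0, 0],
    [0, 0, 0],
    [0, 0, 0],
    [0, 0, 0],
    [0, 0, 0],
    [0, 0, 0],
    [0, 0, 0],
    [0, 0, 0],
    [0, 0, 0],
    [0, 0, 0],
    [0, 0, 0],
    [0, 0, 0],
    [0, 0, 0],
    [0, 0, 0],
    [0, 0, 0],
    [0, 0, 0]
  ],
  "gripper": [1, 1, 1, 1, 1, 1, -1, -1, -1, -1, -1, -1, -1, -1, -1, -1, -1, -1],
  "newtons": 70
}}

```text
clock: 4.12
tcp_pos: [569.1, -222.3, 50.7]
orientation: [180.0, -0.0, -4.2]
ft_force: [0.0, -0.3, 4.7]
width: 18.9
gripper_force: 69.0
```

Run:
```python
from h import *
c=load('w2');k=.64
P=lambda u,v,z:atz(c,u*k,v*k,z,True)
a,b=P(395.5,267,62.5),P(396.5,435,62.5);print('handle',a,b,(a+b)/2,np.linalg.norm(a-b),np.degrees(np.arctan2(*(a-b)[1::-1])))
a,b=P(394.5,128,18),P(396.5,471,18);print('ears',a,b,(a+b)/2,np.linalg.norm(a-b),np.degrees(np.arctan2(*(a-b)[1::-1])))
s=get_state();print({k:np.round(s[k],2).tolist() for k in('clock','tcp_pos','orientation','ft_force','torque','width','gripper_force')})
```

```text
handle [ 607.7 -225.4   62.5] [ 534.8 -220.3   62.5] [ 571.25 -222.85   62.5 ] 73.07817731717188 -4.001826580109801
ears [ 658.6 -228.9   18. ] [ 476.9 -216.1   18. ] [ 567.75 -222.5    18.  ] 182.15029508622823 -4.029589476866475
{'clock': 4.12, 'tcp_pos': [569.15, -222.33, 50.74], 'orientation': [179.98, -0.03, -4.25], 'ft_force': [0.05, -0.29, 4.67], 'torque': [0.09, 0.17, 0.03], 'width': 18.86, 'gripper_force': 68.96}
```

Gripped at width 18.9 mm. I lift straight up, then carry the lid to a viewpoint beside jar A.

{"method": "apply_moves", "body": {
  "delta_pos": [
    [0, 0, 0.006],
    [0, 0, 0.02],
    [0, 0, 0.045],
    [0, 0, 0.075],
    [0, 0, 0.105],
    [0, 0, 0.135],
    [0, 0, 0.165],
    [0, 0, 0.19],
    [-0.005, 0.007, 0.21],
    [-0.018, 0.025, 0.22],
    [-0.036, 0.05, 0.22],
    [-0.055, 0.077, 0.22],
    [-0.075, 0.105, 0.22],
    [-0.095, 0.133, 0.22],
    [-0.115, 0.161, 0.22],
    [-0.135, 0.188, 0.22],
    [-0.15, 0.209, 0.22],
    [-0.159, 0.222, 0.22],
    [-0.159, 0.222, 0.22],
    [-0.159, 0.222, 0.22]
  ],
  "turn": [
    [0, 0, 0],
    [0, 0, 0],
    [0, 0, 0],
    [0, 0, 0],
    [0, 0, 0],
    [0, 0, 0],
    [0, 0, 0],
    [0, 0, 0],
    [0, 0, 0],
    [0, 0, 0],
    [0, 0, 0],
    [0, 0, 0],
    [0, 0, 0],
    [0, 0, 0],
    [0, 0, 0],
    [0, 0, 0],
    [0, 0, 0],
    [0, 0, 0],
    [0, 0, 0],
    [0, 0, 0]
  ],
  "gripper": [-1, -1, -1, -1, -1, -1, -1, -1, -1, -1, -1, -1, -1, -1, -1, -1, -1, -1, -1, -1]
}}

```text
clock: 5.78
tcp_pos: [409.8, -0.2, 270.2]
orientation: [179.9, -0.0, -4.2]
ft_force: [0.3, -0.7, -1.2]
width: 19.0
gripper_force: 68.6
```

Run:
```python
from h import *
s=get_state();print({k:np.round(s[k],2).tolist() for k in('clock','tcp_pos','orientation','ft_force','torque','width','gripper_force')})
c=snap('wrist','w3');print(np.round(c['extrinsics'],2).tolist())
cv2.imwrite('pics/w3b.png',cv2.convertScaleAbs(cv2.resize(c['frame'],(800,600),interpolation=cv2.INTER_CUBIC),alpha=1.5))
```

```text
{'clock': 5.78, 'tcp_pos': [409.81, -0.18, 270.16], 'orientation': [179.94, -0.02, -4.16], 'ft_force': [0.3, -0.74, -1.21], 'torque': [-0.09, -0.05, -0.04], 'width': 19.04, 'gripper_force': 68.57}
[[-0.07, 0.94, 0.32, 491.91], [-1.0, -0.07, -0.02, -5.87], [0.0, -0.32, 0.95, 393.17], [0.0, 0.0, 0.0, 1.0]]
```

View pics/w3b.png

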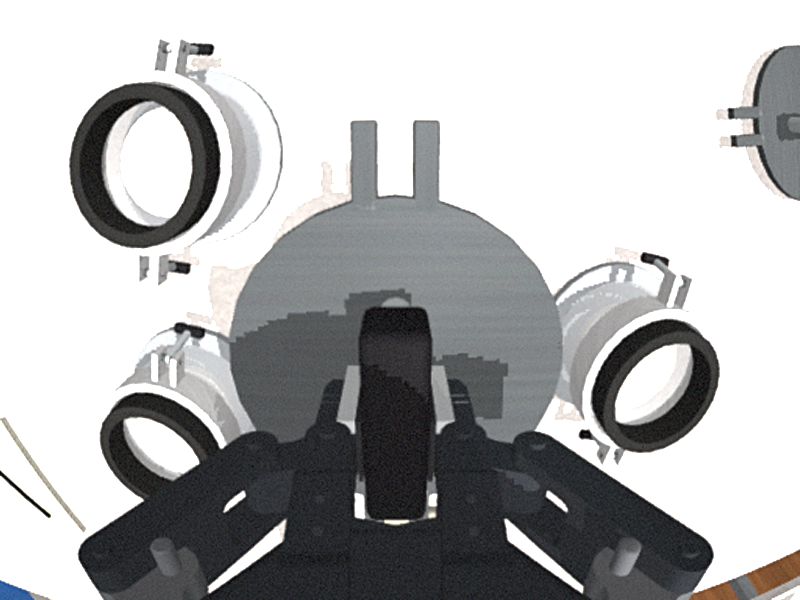

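Jar A's seal ring is at (145,165). Its bracket pairs are at (172,57) and (154,268). I fit the ring's outer edge (R=56 at z=120).

Run:
```python
from h import *
from scipy.optimize import least_squares
c=load('w3');k=.64
P=lambda u,v,z:atz(c,u*k,v*k,z,True)
g=cv2.cvtColor(c['frame'],cv2.COLOR_BGR2GRAY)
m=((g<75)*255).astype('uint8'); 
n,l,st,ce=cv2.connectedComponentsWithStats(m)
i=l[int(165*k),int(88*k)]; print(st[i])
cs,h=cv2.findContours((l==i).astype('uint8'),cv2.RETR_CCOMP,cv2.CHAIN_APPROX_NONE)
cs=sorted(cs,key=cv2.contourArea)[::-1]
q=cs[0][:,0]; hull=cv2.convexHull(q)[:,0]
X=np.array([atz(c,u,v,120,True)[:2] for u,v in q])
f=lambda p:np.hypot(*(X-p[:2]).T)-p[2]
r=least_squares(f,[497,160,56],loss='soft_l1');print('outer fit',r.x,np.abs(r.fun).mean())
for z in(70,80,90):
  a,b=P(172.5,57,z),P(154,268,z);print(z,a,b,(a+b)/2,np.linalg.norm(a-b),np.degrees(np.arctan2(*(a-b)[1::-1])))
# lid in hand: slot centre far ear z=270-50+18
z=238;a=P(395.5,121,z);print('ear tip',a, 'disc', P(230,340,z),P(562,340,z))
# top view refine of ring
t=load('top0');g=cv2.cvtColor(t['frame'],cv2.COLOR_BGR2GRAY)
print('top amber/box',atz(t,285*k,220*k,0),atz(t,366*k,412*k,32))
print('top brackets z80',[atz(t,u*k,v*k,80) for u,v in((244,303),(229,400))])
```

```text
[  45   53   96  106 4456]
outer fit [500.42009035 159.98372565  57.13741609] 1.7238710804634572
70 [578.3 150.6  70. ] [419.7 190.6  70. ] [499.  170.6  70. ] 163.56637796319873 -14.155184713615458
80 [575.7 145.7  80. ] [421.9 184.5  80. ] [498.8 165.1  80. ] 158.61866220593345 -14.158894796354861
90 [573.  140.9  90. ] [424.2 178.4  90. ] [498.6  159.65  90.  ] 153.45256596095095 -14.14491243105861
ear tip [499.4  -6.7 238. ] disc [426.2  62.2 238. ] [416.7 -64.5 238. ]
top amber/box [734.3  74.8   0. ] [381.6 -22.3  32. ]
top brackets z80 [array([575. , 141.8,  80. ]), array([427.9, 178.4,  80. ])]
```

```bash
cat > fit.py <<'E'
from h import *
from scipy.optimize import least_squares
def fit(c,u,v,p0,wrist,th=75):
    g=cv2.resize(cv2.cvtColor(c['frame'],cv2.COLOR_BGR2GRAY),None,fx=4,fy=4,interpolation=cv2.INTER_CUBIC)
    n,l,st,_=cv2.connectedComponentsWithStats((g<th).astype('uint8'))
    i=l[int(v*4),int(u*4)]
    cs,_=cv2.findContours((l==i).astype('uint8'),cv2.RETR_CCOMP,cv2.CHAIN_APPROX_NONE)
    cs=sorted(cs,key=cv2.contourArea)[::-1][:2]
    X=[np.array([atz(c,(a+.5)/4-.5,(b+.5)/4-.5,120,wrist)[:2] for a,b in q[:,0]]) for q in cs]
    p=np.array(p0,float);cam=c['extrinsics'][:2,3]
    for _ in range(6):
        d=(p-cam)/np.linalg.norm(p-cam)
        o=X[0][(X[0]-p)@d>15]; n_=X[1][(X[1]-p)@d<-15]
        f=lambda p:np.r_[np.hypot(*(o-p).T)-56,np.hypot(*(n_-p).T)-45]
        r=least_squares(f,p,loss='soft_l1');p=r.x
    fo=f(p);print(p.round(1),'outer',fo[:len(o)].mean().round(2),'inner',fo[len(o):].mean().round(2),'rms',np.sqrt((fo**2).mean()).round(2),st[i])
    return p
E
python3 - <<'E'
from fit import *
fit(load('w3'),88*.64,165*.64,(499,162),True)
fit(load('w3'),88*.64,165*.64,(499,162),True,60)
for th in(45,55,65):fit(load('top0'),201*.64,350*.64,(499,162),False,th)
for th in(45,55):fit(load('side0'),280*.64,430*.64,(499,162),False,th)
E
```

```text
[500.6 163.4] outer -0.65 inner -0.63 rms 0.72 [  178   213   386   422 71038]
[500.6 163.2] outer -0.69 inner -0.63 rms 0.75 [  179   214   384   420 69548]
[496.7 161.8] outer -0.57 inner -0.19 rms 0.84 [  490   805   195   187 11212]
[497.5 162.8] outer -0.39 inner -0.2 rms 0.59 [  488   803   198   191 13387]
[498.1 163.5] outer -0.27 inner -0.2 rms 0.49 [  486   802   202   194 16067]
[502.1 167.9] outer -0.21 inner -0.18 rms 0.55 [  693   999   205   192 17997]
[502.7 167.6] outer 0.31 inner -0.12 rms 1.47 [  692   998   207   193 18777]
```

Seal centre is about (500.5, 163.4) with yaw -14.2°. The lid sits about 1.5 mm toward -x of the TCP, so the TCP target is (502, 163.4). I move to hover above it.

{"method": "apply_moves", "body": {
  "delta_pos": [
    [0.006, 0.01, 0],
    [0.017, 0.03, 0],
    [0.03, 0.054, 0],
    [0.045, 0.08, 0],
    [0.06, 0.106, 0],
    [0.073, 0.13, 0],
    [0.084, 0.149, 0],
    [0.09, 0.16, -0.005],
    [0.092, 0.1635, -0.02],
    [0.092, 0.1635, -0.04],
    [0.092, 0.1635, -0.06],
    [0.092, 0.1635, -0.075],
    [0.092, 0.1635, -0.08],
    [0.092, 0.1635, -0.08],
    [0.092, 0.1635, -0.08],
    [0.092, 0.1635, -0.08]
  ],
  "turn": [
    [0, 0, -1],
    [0, 0, -2],
    [0, 0, -4],
    [0, 0, -6],
    [0, 0, -7],
    [0, 0, -8],
    [0, 0, -9],
    [0, 0, -9.5],
    [0, 0, -10],
    [0, 0, -10],
    [0, 0, -10],
    [0, 0, -10],
    [0, 0, -10],
    [0, 0, -10],
    [0, 0, -10],
    [0, 0, -10]
  ],
  "gripper": [-1, -1, -1, -1, -1, -1, -1, -1, -1, -1, -1, -1, -1, -1, -1, -1]
}}

```text
clock: 7.17
tcp_pos: [503.2, 163.3, 191.4]
orientation: [-179.9, -0.1, -14.3]
ft_force: [-0.4, 0.2, -2.1]
width: 19.2
gripper_force: 68.6
```

Run:
```python
from h import *
for _ in range(3):
    s=get_state();print({k:np.round(s[k],2).tolist() for k in('clock','tcp_pos','orientation','ft_force','torque','width')})
    c=snap('side','s4')
t=snap('top','t4'); w=snap('wrist','w4')
f=lambda im,a:cv2.resize(cv2.convertScaleAbs(im,alpha=a),(400,300),interpolation=cv2.INTER_CUBIC)
y0,x0=205,120
A=f(c['frame'][y0:y0+120,x0:x0+160],1.6); B=f(t['frame'][165:285,85:245],1.6)
W=f(w['frame'],1.3)
cv2.imwrite('pics/m4.png',np.vstack([np.hstack([A,B]),np.hstack([W,W*0])]))
```

```text
{'clock': 7.17, 'tcp_pos': [503.24, 163.28, 191.4], 'orientation': [-179.92, -0.12, -14.3], 'ft_force': [-0.45, 0.17, -2.15], 'torque': [0.03, -0.02, -0.04], 'width': 19.18}
{'clock': 7.22, 'tcp_pos': [503.16, 163.46, 191.58], 'orientation': [-179.92, -0.14, -14.28], 'ft_force': [0.23, -0.07, -1.74], 'torque': [0.03, -0.05, 0.04], 'width': 19.27}
{'clock': 7.27, 'tcp_pos': [502.97, 163.56, 191.59], 'orientation': [-179.92, -0.14, -14.26], 'ft_force': [-1.05, 0.33, -1.33], 'torque': [0.02, 0.0, 0.03], 'width': 19.46}
```

View pics/m4.png

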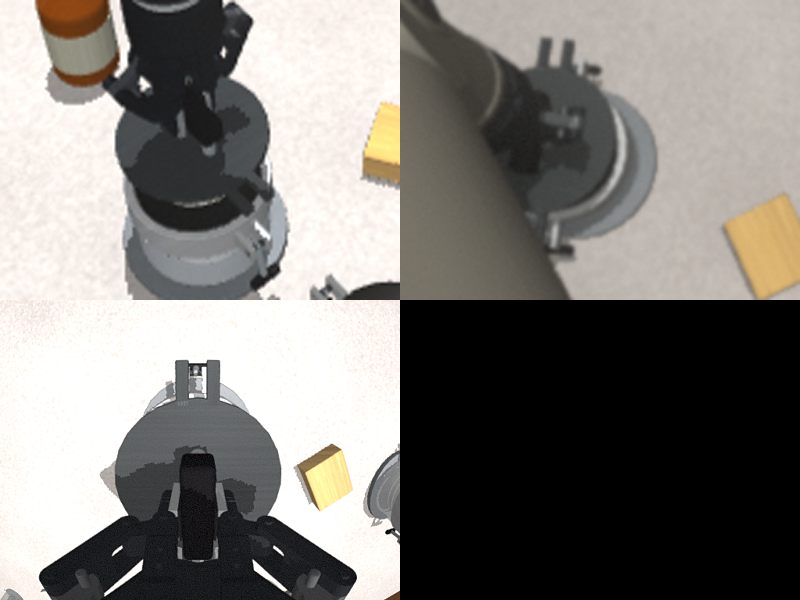

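The side, top and wrist crops show the lid over the jar with the bolt (195,372) centred in the far fork (182–213). I descend slowly until the spigot is inside the ring.

{"method": "apply_moves", "body": {
  "delta_pos": [
    [-0.001, 0, -0.003],
    [-0.001, 0, -0.007],
    [-0.001, 0, -0.011],
    [-0.001, 0, -0.015],
    [-0.001, 0, -0.018],
    [-0.001, 0, -0.021],
    [-0.001, 0, -0.024],
    [-0.001, 0, -0.026],
    [-0.001, 0, -0.027],
    [-0.001, 0, -0.027],
    [-0.001, 0, -0.027],
    [-0.001, 0, -0.027]
  ],
  "turn": [
    [0, 0, 0],
    [0, 0, 0],
    [0, 0, 0],
    [0, 0, 0],
    [0, 0, 0],
    [0, 0, 0],
    [0, 0, 0],
    [0, 0, 0],
    [0, 0, 0],
    [0, 0, 0],
    [0, 0, 0],
    [0, 0, 0]
  ],
  "gripper": [-1, -1, -1, -1, -1, -1, -1, -1, -1, -1, -1, -1]
}}

```text
clock: 8.42
tcp_pos: [501.1, 163.5, 163.5]
orientation: [-180.0, -0.0, -14.2]
ft_force: [0.5, -0.4, -2.1]
width: 19.3
gripper_force: 68.6
```

```bash
cat > st.py <<'E'
from h import *
F=[];Z=[];T=[]
for _ in range(8):
    s=get_state();F.append(s['ft_force']);Z.append(s['tcp_pos']);T.append(s['torque']);capture('side')
print('F',np.mean(F,0).round(2),np.std(F,0).round(2),'T',np.mean(T,0).round(3),'P',np.mean(Z,0).round(2),s['clock'],np.round(s['orientation'],2))
E
python3 st.py
```

```text
F [-0.    0.21 -1.89] [0.33 0.54 0.58] T [ 0.003 -0.003  0.009] P [501.02 163.43 163.46] 8.7667 [-180.     -0.    -14.24]
```

The spigot has entered with no side force and the lid weighs about 1.9 N. I press gently, partway first.

{"method": "apply_moves", "body": {
  "delta_pos": [
    [0, 0, -0.001],
    [0, 0, -0.002],
    [0, 0, -0.003],
    [0, 0, -0.004],
    [0, 0, -0.005],
    [0, 0, -0.006],
    [0, 0, -0.007],
    [0, 0, -0.008],
    [0, 0, -0.009],
    [0, 0, -0.009],
    [0, 0, -0.009],
    [0, 0, -0.009]
  ],
  "turn": [
    [0, 0, 0],
    [0, 0, 0],
    [0, 0, 0],
    [0, 0, 0],
    [0, 0, 0],
    [0, 0, 0],
    [0, 0, 0],
    [0, 0, 0],
    [0, 0, 0],
    [0, 0, 0],
    [0, 0, 0],
    [0, 0, 0]
  ],
  "gripper": [-1, -1, -1, -1, -1, -1, -1, -1, -1, -1, -1, -1]
}}

```text
clock: 9.82
tcp_pos: [501.0, 163.4, 154.6]
orientation: [180.0, -0.0, -14.2]
ft_force: [-2.5, -1.0, 4.4]
width: 19.1
gripper_force: 69.5
```

```bash
python3 st.py
```

```text
F [-1.74 -0.94  3.88] [0.52 0.5  0.53] T [-0.133  0.393 -0.003] P [500.97 163.38 154.48] 10.1667 [-180.     -0.    -14.24]
```

The total on the seal is 5.8 N at 5.8 mm, which matches. There is a small side force of about 2 N, so I ease 0.7 mm toward it while pressing on to 10 mm.

{"method": "apply_moves", "body": {
  "delta_pos": [
    [-0.0003, -0.0002, 0],
    [-0.0007, -0.0004, 0],
    [-0.0007, -0.0004, -0.001],
    [-0.0007, -0.0004, -0.002],
    [-0.0007, -0.0004, -0.003],
    [-0.0007, -0.0004, -0.004],
    [-0.0007, -0.0004, -0.0042],
    [-0.0007, -0.0004, -0.0042],
    [-0.0007, -0.0004, -0.0042],
    [-0.0007, -0.0004, -0.0042]
  ],
  "turn": [
    [0, 0, 0],
    [0, 0, 0],
    [0, 0, 0],
    [0, 0, 0],
    [0, 0, 0],
    [0, 0, 0],
    [0, 0, 0],
    [0, 0, 0],
    [0, 0, 0],
    [0, 0, 0]
  ],
  "gripper": [-1, -1, -1, -1, -1, -1, -1, -1, -1, -1]
}}

```text
clock: 11.05
tcp_pos: [500.9, 163.3, 150.9]
orientation: [-179.9, -0.1, -14.2]
ft_force: [-1.2, -1.2, 7.2]
width: 19.1
gripper_force: 69.8
```

```bash
python3 st.py
python3 - <<'E'
from h import *
c=snap('side','s5');w=snap('wrist','w5')
f=lambda im,a:cv2.resize(cv2.convertScaleAbs(im,alpha=a),(400,400),interpolation=cv2.INTER_CUBIC)
cv2.imwrite('pics/m5.png',np.hstack([f(c['frame'][225:345,150:270],1.6),f(w['frame'][70:250,160:340],1.3)]))
E
```

```text
F [-1.33 -0.91  7.09] [0.62 0.39 0.3 ] T [-0.087  0.309  0.007] P [500.89 163.33 150.96] 11.4 [-1.7994e+02 -9.0000e-02 -1.4240e+01]
```

View pics/m5.png

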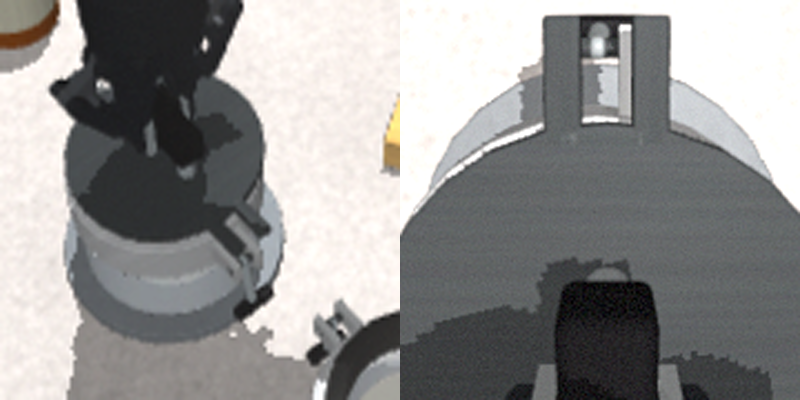

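Side crop: the lid is level on the collar line. Wrist crop: the bolt (600,40) lies inside the fork slot (582–632). The total is about 9 N. I press 1 mm more, then check centring with the same side camera that measured the seal.

{"method": "apply_moves", "body": {
  "delta_pos": [
    [0, 0, -0.0003],
    [0, 0, -0.0006],
    [0, 0, -0.0009],
    [0, 0, -0.001],
    [0, 0, -0.001],
    [0, 0, -0.001],
    [0, 0, -0.001],
    [0, 0, -0.001]
  ],
  "turn": [
    [0, 0, 0],
    [0, 0, 0],
    [0, 0, 0],
    [0, 0, 0],
    [0, 0, 0],
    [0, 0, 0],
    [0, 0, 0],
    [0, 0, 0]
  ],
  "gripper": [-1, -1, -1, -1, -1, -1, -1, -1]
}}

```text
clock: 12.22
tcp_pos: [500.9, 163.4, 150.1]
orientation: [-179.9, -0.1, -14.2]
ft_force: [-1.6, -1.0, 8.3]
width: 18.8
gripper_force: 69.9
```

```bash
python3 st.py
python3 - <<'E'
from h import *
from scipy.ndimage import map_coordinates
from scipy.optimize import least_squares
def rim(f,R,z,p0,lo,hi,sign):
    c=load(f);g=cv2.GaussianBlur(cv2.cvtColor(c['frame'],cv2.COLOR_BGR2GRAY).astype(float),(0,0),.7)
    E=c['extrinsics'];p=np.array(p0,float)
    def px(X):
        q=(X-E[:3,3])@E[:3,:3];return np.array([c['cx']+c['fx']*q[:,0]/-q[:,2],c['cy']-c['fy']*q[:,1]/-q[:,2]])
    cam=np.degrees(np.arctan2(*(E[:2,3]-p)[::-1]))
    r=np.arange(R-9,R+9,.25)
    for _ in range(4):
        pts=[]
        for a in np.radians(cam+np.r_[lo:hi:3]):
            d=np.array([np.cos(a),np.sin(a)])
            X=np.c_[p+r[:,None]*d,np.full(len(r),z)];u,v=px(X)
            y=np.gradient(map_coordinates(g,[v,u],order=1))*sign
            i=y.argmax()
            if y[i]>2: pts.append(X[i,:2])
        pts=np.array(pts);s=least_squares(lambda q:np.hypot(*(pts-q).T)-R,p,loss='soft_l1',f_scale=.7);p=s.x
    print(f,R,z,p.round(1),len(pts),'med|res|',np.median(abs(s.fun)).round(2))
p=(502,168)
rim('s5',66,110.5,p,-90,90,1)      # lid's lower rim, camera side
rim('side0',66,100,p,-80,80,1);rim('side0',66,100,p,-80,80,-1)   # collar's upper edge
rim('side0',56,120,p,100,260,1)    # seal's outer edge, far side
E
```

```text
F [-1.33 -0.86  8.27] [0.29 0.39 0.35] T [-0.085  0.358  0.005] P [500.89 163.34 150.13] 12.5667 [-1.7995e+02 -1.0000e-01 -1.4240e+01]
s5 66 110.5 [502.6 164. ] 51 med|res| 0.9
side0 66 100 [510.4 160.2] 54 med|res| 2.1
side0 66 100 [504.2 165.7] 50 med|res| 0.26
side0 56 120 [503.3 167.1] 54 med|res| 0.51
```

The load is 10.2 N in total. The cameras put the lid about 1 mm low in x and 1–2 mm low in y. I unload, shift (+1, +1.2) mm and press again gently.

{"method": "apply_moves", "body": {
  "delta_pos": [
    [0, 0, 0.002],
    [0, 0, 0.005],
    [0, 0, 0.008],
    [0, 0, 0.011],
    [0, 0, 0.013],
    [0.0005, 0.0006, 0.013],
    [0.001, 0.0012, 0.013],
    [0.001, 0.0012, 0.013],
    [0.001, 0.0012, 0.012],
    [0.001, 0.0012, 0.0105],
    [0.001, 0.0012, 0.009],
    [0.001, 0.0012, 0.0075],
    [0.001, 0.0012, 0.006],
    [0.001, 0.0012, 0.0045],
    [0.001, 0.0012, 0.003],
    [0.001, 0.0012, 0.002],
    [0.001, 0.0012, 0.001],
    [0.001, 0.0012, 0.0002],
    [0.001, 0.0012, 0],
    [0.001, 0.0012, 0]
  ],
  "turn": [
    [0, 0, 0],
    [0, 0, 0],
    [0, 0, 0],
    [0, 0, 0],
    [0, 0, 0],
    [0, 0, 0],
    [0, 0, 0],
    [0, 0, 0],
    [0, 0, 0],
    [0, 0, 0],
    [0, 0, 0],
    [0, 0, 0],
    [0, 0, 0],
    [0, 0, 0],
    [0, 0, 0],
    [0, 0, 0],
    [0, 0, 0],
    [0, 0, 0],
    [0, 0, 0],
    [0, 0, 0]
  ],
  "gripper": [-1, -1, -1, -1, -1, -1, -1, -1, -1, -1, -1, -1, -1, -1, -1, -1, -1, -1, -1, -1]
}}

```text
clock: 14.28
tcp_pos: [501.1, 164.2, 150.2]
orientation: [180.0, -0.0, -14.2]
ft_force: [-4.7, -2.3, 8.1]
width: 19.3
gripper_force: 69.9
```

```bash
python3 st.py
python3 - <<'E'
from h import *
c=snap('side','s6');w=snap('wrist','w6')
f=lambda im,a:cv2.resize(cv2.convertScaleAbs(im,alpha=a),(400,400),interpolation=cv2.INTER_CUBIC)
cv2.imwrite('pics/m6.png',np.hstack([f(c['frame'][225:345,150:270],1.6),f(w['frame'][70:250,160:340],1.3)]))
E
```

```text
F [-3.86 -1.84  7.96] [0.55 0.41 0.39] T [-0.265  0.834  0.034] P [501.09 164.17 150.23] 14.6333 [ 1.7998e+02 -2.0000e-02 -1.4240e+01]
```

View pics/m6.png

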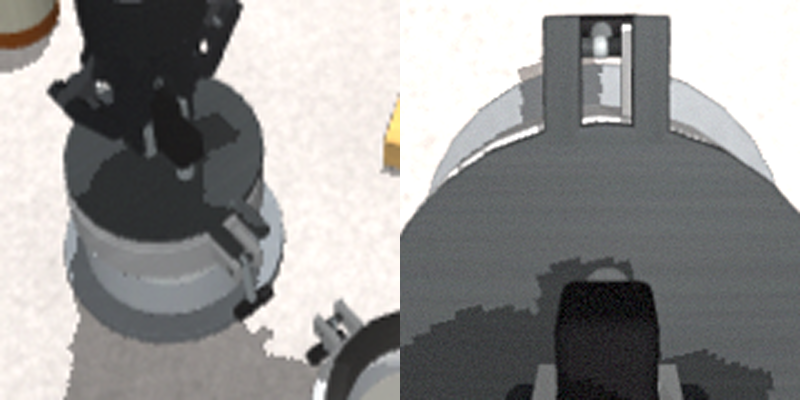

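The side force rose to about 4 N. To tell rim contact from seal friction, I lift just clear of the seal and read the force again.

{"method": "apply_moves", "body": {
  "delta_pos": [
    [0, 0, 0.003],
    [0, 0, 0.006],
    [0, 0, 0.009],
    [0, 0, 0.012],
    [0, 0, 0.0135],
    [0, 0, 0.0135],
    [0, 0, 0.0135],
    [0, 0, 0.0135]
  ],
  "turn": [
    [0, 0, 0],
    [0, 0, 0],
    [0, 0, 0],
    [0, 0, 0],
    [0, 0, 0],
    [0, 0, 0],
    [0, 0, 0],
    [0, 0, 0]
  ],
  "gripper": [-1, -1, -1, -1, -1, -1, -1, -1]
}}

```text
clock: 15.45
tcp_pos: [501.1, 164.1, 162.1]
orientation: [180.0, 0.0, -14.2]
ft_force: [0.6, -0.4, -2.1]
width: 19.2
gripper_force: 68.6
```

```bash
python3 st.py
python3 - <<'E'
from h import *
w=snap('wrist','w7')
for f in('w3','w5','w6'): print(f,np.round(load(f)['extrinsics'][:3,3],1))
E
```

```text
F [ 0.14 -0.16 -1.98] [0.34 0.48 0.25] T [ 0.008 -0.002 -0.005] P [501.11 164.12 162.31] 15.8 [ 1.800e+02  1.000e-02 -1.424e+01]
w3 [491.9  -5.9 393.2]
w5 [580.5 143.1 274.1]
w6 [580.9 144.1 273.3]
```

Clear of the seal the side force vanishes, so it was only friction from the arm deflecting outward under load. I press again, backing off slightly inward to cancel it, and then hold.

{"method": "apply_moves", "body": {
  "delta_pos": [
    [0, 0, -0.001],
    [0, 0, -0.002],
    [-0.0001, 0, -0.003],
    [-0.0002, -0.0001, -0.004],
    [-0.0003, -0.0002, -0.005],
    [-0.0004, -0.0002, -0.006],
    [-0.0005, -0.0003, -0.007],
    [-0.0006, -0.0003, -0.008],
    [-0.0007, -0.0004, -0.009],
    [-0.0008, -0.0005, -0.01],
    [-0.0009, -0.0006, -0.011],
    [-0.001, -0.0006, -0.012],
    [-0.0011, -0.0007, -0.0128],
    [-0.0011, -0.0007, -0.0134],
    [-0.0011, -0.0007, -0.0136],
    [-0.0011, -0.0007, -0.0136],
    [-0.0011, -0.0007, -0.0136],
    [-0.0011, -0.0007, -0.0136]
  ],
  "turn": [
    [0, 0, 0],
    [0, 0, 0],
    [0, 0, 0],
    [0, 0, 0],
    [0, 0, 0],
    [0, 0, 0],
    [0, 0, 0],
    [0, 0, 0],
    [0, 0, 0],
    [0, 0, 0],
    [0, 0, 0],
    [0, 0, 0],
    [0, 0, 0],
    [0, 0, 0],
    [0, 0, 0],
    [0, 0, 0],
    [0, 0, 0],
    [0, 0, 0]
  ],
  "gripper": [-1, -1, -1, -1, -1, -1, -1, -1, -1, -1, -1, -1, -1, -1, -1, -1, -1, -1]
}}

```text
clock: 17.4
tcp_pos: [501.2, 164.1, 150.5]
orientation: [-179.9, -0.1, -14.2]
ft_force: [0.3, -0.0, 8.1]
width: 18.7
gripper_force: 70.0
```

```bash
python3 st.py
```

```text
F [-0.15  0.01  7.84] [0.44 0.43 0.4 ] T [ 0.077  0.132 -0.013] P [501.17 164.13 150.47] 17.75 [-1.799e+02 -1.500e-01 -1.423e+01]
```

The side force is now zero and the seal carries about 9.8 N. Now I hold steadily.

{"method": "apply_moves", "body": {
  "delta_pos": [
    [0, 0, 0],
    [0, 0, 0],
    [0, 0, 0],
    [0, 0, 0],
    [0, 0, 0],
    [0, 0, 0],
    [0, 0, 0],
    [0, 0, 0],
    [0, 0, 0],
    [0, 0, 0],
    [0, 0, 0],
    [0, 0, 0],
    [0, 0, 0],
    [0, 0, 0],
    [0, 0, 0],
    [0, 0, 0],
    [0, 0, 0],
    [0, 0, 0],
    [0, 0, 0],
    [0, 0, 0]
  ],
  "turn": [
    [0, 0, 0],
    [0, 0, 0],
    [0, 0, 0],
    [0, 0, 0],
    [0, 0, 0],
    [0, 0, 0],
    [0, 0, 0],
    [0, 0, 0],
    [0, 0, 0],
    [0, 0, 0],
    [0, 0, 0],
    [0, 0, 0],
    [0, 0, 0],
    [0, 0, 0],
    [0, 0, 0],
    [0, 0, 0],
    [0, 0, 0],
    [0, 0, 0],
    [0, 0, 0],
    [0, 0, 0]
  ],
  "gripper": [-1, -1, -1, -1, -1, -1, -1, -1, -1, -1, -1, -1, -1, -1, -1, -1, -1, -1, -1, -1]
}}

```text
clock: 19.47
tcp_pos: [501.2, 164.1, 150.5]
orientation: [-179.9, -0.1, -14.2]
ft_force: [-0.1, -0.1, 7.2]
width: 19.2
gripper_force: 70.0
```

{"method": "apply_moves", "body": {
  "delta_pos": [
    [0, 0, 0],
    [0, 0, 0],
    [0, 0, 0],
    [0, 0, 0],
    [0, 0, 0],
    [0, 0, 0],
    [0, 0, 0],
    [0, 0, 0],
    [0, 0, 0],
    [0, 0, 0],
    [0, 0, 0],
    [0, 0, 0],
    [0, 0, 0],
    [0, 0, 0],
    [0, 0, 0],
    [0, 0, 0],
    [0, 0, 0],
    [0, 0, 0],
    [0, 0, 0],
    [0, 0, 0]
  ],
  "turn": [
    [0, 0, 0],
    [0, 0, 0],
    [0, 0, 0],
    [0, 0, 0],
    [0, 0, 0],
    [0, 0, 0],
    [0, 0, 0],
    [0, 0, 0],
    [0, 0, 0],
    [0, 0, 0],
    [0, 0, 0],
    [0, 0, 0],
    [0, 0, 0],
    [0, 0, 0],
    [0, 0, 0],
    [0, 0, 0],
    [0, 0, 0],
    [0, 0, 0],
    [0, 0, 0],
    [0, 0, 0]
  ],
  "gripper": [-1, -1, -1, -1, -1, -1, -1, -1, -1, -1, -1, -1, -1, -1, -1, -1, -1, -1, -1, -1]
}}

```text
clock: 21.13
tcp_pos: [501.1, 164.1, 150.5]
orientation: [-179.9, -0.1, -14.2]
ft_force: [-0.9, 0.5, 8.3]
width: 19.1
gripper_force: 70.0
```

{"method": "apply_moves", "body": {
  "delta_pos": [
    [0, 0, 0],
    [0, 0, 0],
    [0, 0, 0],
    [0, 0, 0],
    [0, 0, 0],
    [0, 0, 0],
    [0, 0, 0],
    [0, 0, 0],
    [0, 0, 0],
    [0, 0, 0]
  ],
  "turn": [
    [0, 0, 0],
    [0, 0, 0],
    [0, 0, 0],
    [0, 0, 0],
    [0, 0, 0],
    [0, 0, 0],
    [0, 0, 0],
    [0, 0, 0],
    [0, 0, 0],
    [0, 0, 0]
  ],
  "gripper": [-1, -1, -1, -1, -1, -1, -1, -1, -1, -1]
}}

```text
clock: 21.97
tcp_pos: [501.2, 164.1, 150.5]
orientation: [-179.9, -0.2, -14.2]
ft_force: [0.3, 0.3, 7.1]
width: 19.2
gripper_force: 70.0
```

```bash
python3 st.py; python3 -c "
from plant import *
print(sign_off())"
```

```text
F [-0.5   0.02  7.61] [0.46 0.26 0.39] T [ 0.06   0.104 -0.017] P [501.17 164.12 150.47] 22.3167 [-1.799e+02 -1.500e-01 -1.424e+01]
the job is handed in; nothing more can be done
None
```

Handed in at about 22 s: the lid is level and centred to within about 2 mm by the cameras, with the visible far fork over its bolt (the near fork was not checked up close), and the gripper still holds it pressed with about 9.5–10 N on the seal, steady for over 4 s.

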